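# Hook the chip tray out from under the bench engraver

## Task

The steel chip tray under the front ledge of the bench engraver has to come out for emptying, but its pull eye is out of sight below the ledge. Pick up the hooked rod, reach it under the ledge and feel lightly sideways until its hook is through the eye, then draw the tray gently all the way out to its stop with the rod. Finally unhook the rod and lay it flat on the bench; do not lean hard on the eye or jab at the machine, keep the gripper off it, and leave everything else where it is.

Things in the scene. Friction and masses are not known exactly. Their poses are not given: they have to be found in the camera images.
- engraver: Bench engraving machine, fixed, blue below, grey above, 400 mm wide (y), 320 deep (x), 140 high plus gantry. Origin on the bench below the middle of the ledge's front edge, which is the plane x = 0; x points into the machine, z up. Turned up to 0.2 rad either way. In its front, below the ledge, is a recess 240 mm wide (y -120 to 120), from the bench to the ledge's underside 85 mm up.
- ledge (a point): Middle of the ledge's lower front edge, 85 mm above the bench; axes as the engraver's. At the start the tray's face and its pull eye lie behind and below it, hidden from above.
- tray_face (a point): Middle of the chip tray's upright steel front face (200 mm wide, 6 to 68 mm above the bench), at 41 mm height; 65 mm behind the ledge's edge when the tray is fully in, and it moves with the tray. Axes as the engraver's: -x is out of the face. The pull eye is fixed on this face, its middle anywhere from y = -40 to 40 mm: this differs each time and is not measured.
- tray (a joint): How far the chip tray is drawn out (along the engraver's -x), in m: 0 fully in, 0.080 at its slightly cushioned outer stop; starts at 0 to 0.015. It slides with 3 N of friction plus 15 N per m/s and stays where left. On the tray's face is the pull eye: a stiff upright loop of 7 mm round steel bar in an x-z plane (7 mm thick in y), hole looking along y.
- eye_level (a point): Point 13 mm out in front of tray_face, 41 mm above the bench, moving with the tray: the eye's hole has its centre at this depth (x) and height, but up to 40 mm to either side (y). The hole is 21 mm long in x, from the tray's face to the eye's outer post, and 27 mm high; the post's outside is 30 mm from the face. More than 6 N of the rod sideways or 20 N of pull harms the eye.
- hook_grip (a point): Centre of the hooked rod's wooden handle, a block 90 mm long (x), 22 wide (y), 30 high (z): 15 mm above the bench when it lies flat. Loose, about 160 g. x points along the rod to the hook, y to the side the tip is bent to, z up. A 7 mm round steel rod runs level from the handle's front to x = 160 mm and is bent there square to +y, level; the tip ends at y = 25.5 mm.
- hook_nose (a point): Bend of the hooked rod, on the bar's centre line: 160 mm along x from hook_grip, at the same height, same axes.
Mind the look-alikes: they are no part of the job. Of the things shaped like the part that bears hook_grip, the wooden one is meant.

How it is judged:
By the outcome, as a careful person would: the job done as asked, in the order asked, and still so for the second after the job is handed in, with the robot touching nothing.
It also fails if it takes over 66 s, if anything falls off the work surface, if the arm or the gripper's body presses on something with over 40 N, if the wrist force passes 120 N, or if a joint passes its speed limit or range.

## Robot

A 7-joint arm with a two-finger parallel gripper is mounted at the origin on the work surface. World frame = base frame: x ahead of the robot, y to its left, z up, the work surface at z = 0. Lengths are in m, angles in degrees, forces in N, time in s.
With the tool pointing down it reaches from about 0.4 to 0.85 m from the base axis. Payload 4.4 kg.
Tool frame: the origin (TCP) lies on the centre line of the jaws, within the pads' length; the fingertips stand 17 mm ahead of it and the grasp point (between the pads) lies 2 mm behind it; y points along the fingers, z is the direction in which the jaws open and shut, and the axes are right-handed (so a half turn about y gives the same grasp; the last joint's range is limited). The gripper opens to 94 mm and grips with 3 to 60 N. Pads are 16 mm wide; open, the fingers measure 119 mm over their backs; the gripper's body (75 mm by 177 mm) begins 78 mm behind the grasp point.
Start: joints at [72.376, 36.005, 2.206, 86.941, -1.547, 57.084, -1.146], TCP at [0.156, -0.631, 0.222] pointing down, gripper open.
Joint ranges: [-175.42, 175.42], [-21.48, 121.26], [-71.46, 75.88], [10.55, 141.38], [-63.04, 243.04], [13.31, 113.54], [-168.57, 168.57]. Speed limits (degrees/s): [147.25, 147.25, 180, 180, 180, 180, 180].

## Interface

Orientations are given as a 3x3 rotation matrix whose columns are the frame's x, y, z axes.
In Python, from cell import env, viewer, look_for, silhouettes, tip_of gives the robot as it stands. The module is installed in compiled form; this text tells all that it offers.
- The arm moves only by the tool step_arm, never from a script. Its argument "deltas" is a list of rows, each a list of 2 entries, a list of its own where there are three numbers: the shift along the tool's x, y, z in mm, then the turn, a rotation vector about the tool's x, y, z in degrees. In form: [[[dx, dy, dz], [wx, wy, wz]], ...]. A call has 1 to 20 rows; each row shifts and turns the commanded pose from where the row before left it, along the tool's axes as they then stand; what a row does not reach is not made up. A row lasts 1/8 s, in which the tool goes at most 62.5 mm and 10.7 degrees, less where a joint would pass 70% of its speed; a pose out of reach is approached as far as the arm can. A call with a gripper value outside its range is refused whole. "gripper" is the finger opening in mm, from 0 to 94, set as the call begins (left out, the last holds). The fingers move at their own pace and stop on an object; "squeeze" is the grip in N (left out, the last holds). Time passes only in rows, so rows that do not move let the fingers close. It gives the time, the measured TCP pose, the force and the opening at its end, in the units of the state.
- env.get_state(): the state, without advancing time (a new reading comes with each control period).
- viewer.camera(name): name is "scene" or "top"; returns the picture (400x640x3 uint8, red, green, blue); there is no depth.
- viewer.get_calibration(name): a dict with "fov_y" (degrees; the focal length in pixels is half the picture's height over the tangent of half this angle, whatever the lens; pixels are square), "cx", "cy" (the principal point, pixels), "k1" (the pictures are not rectified: a ray, as slopes to the right and down, at radius r is drawn at 1 + k1 r^2 times it, then the intrinsics apply), "pose" (4x4, takes a point from camera to world coordinates). Camera axes: x right, y up, looking along -z (the intrinsics and any distortion apply to the point x, -y, -z); pixel columns grow to the right and rows downward; lengths in m; the calibration is good to about 2 mm. A picture is of the moment at which its call begins. get_calibration takes no time and is no camera call.
- env.finish_job(): hands the job in, once; it reports no verdict.
Trained networks look in the newest picture that a camera, given by its name, has taken for a name from the list of things; names that differ only in an ending like _2 or _b are one class to them, and where a whole thing is asked for, a point or a joint stands for the part that bears it (a point fixed in the world has none). Each returns a list of dicts, best first, with "score" (0 to 1); they miss things now and then, are a little off and sometimes report something else, mostly with a low value. They report only what shows in the picture. A call takes as long as a camera call. They do not tell look-alikes from the thing itself.
- look_for(camera, name): "rect" ([left, top, right, bottom] in pixels, round what is visible of it).
- silhouettes(camera, name): "region" (400x640 bool, what is visible of it) and "rect" ([left, top, right, bottom] in pixels, round what is visible of it).
- tip_of(camera, name): "location" ([row, column] in pixels: a listed point, or the origin of a listed thing).
The state is a dict: "time": time; "qpos": joint angles; "joint_velocities": joint speeds; "effort": joint torques, N m; "position": TCP position; "ee_rot": TCP orientation; "ft_force": force on the tool from outside, world axes, zero at the start; "moment": the same for the moment, N m; "finger_gap": finger opening in m.
Only numpy, scipy, OpenCV 4.12 (cv2) and the standard library are available. Lean on these libraries where they do the work, as an engineer would, in place of code of your own. Each camera call takes 0.05 s, during which the arm holds its last target. There are 200 camera calls.

## Working session

There is one attempt and no reset: what is moved stays moved. The work goes in short steps, Python scripts to look and compute and a tool call to move; the robot and the scene stay as the last step left them, time stands still between calls to the robot, and variables do not carry over. Pictures are saved under pics/ and viewed, about 8 in all and at most 12, crops included, and the job is handed in when it is done.

Besides the shell and the picture viewer there is one more tool, called after "Emit:" by a JSON object that holds its "method" and its "body". step_arm: Moves the arm, as the interface text tells. Its arguments: {"type":"object","properties":{"deltas":{"type":"array"},"gripper":{"type":"number"},"squeeze":{"type":"number"}},"required":["deltas"]}

```bash
mkdir -p pics; cat > h.py <<'E'
import numpy as np, cv2
from cell import env, viewer, look_for, silhouettes, tip_of
def ray(cam,px):  # px=(col,row)
    c=viewer.get_calibration(cam); f=200/np.tan(np.radians(c['fov_y'])/2)
    d=np.array([(px[0]-c['cx'])/f,(px[1]-c['cy'])/f]); u=d.copy()
    for _ in range(30): u=d/(1+c['k1']*(u@u))
    P=np.array(c['pose']); return P[:3,3],P[:3,:3]@np.array([u[0],-u[1],-1.])
def atz(cam,px,z):
    o,d=ray(cam,px); return o+d*(z-o[2])/d[2]
def tri(p1,p2):
    A=[];b=[]
    for cam,p in (p1,p2):
        o,d=ray(cam,p); d=d/np.linalg.norm(d); M=np.eye(3)-np.outer(d,d); A.append(M); b.append(M@o)
    x=np.linalg.lstsq(np.vstack(A),np.hstack(b),rcond=None)[0]
    return x
def proj(cam,X):
    c=viewer.get_calibration(cam); f=200/np.tan(np.radians(c['fov_y'])/2)
    P=np.array(c['pose']); v=P[:3,:3].T@(np.array(X)-P[:3,3]); s=np.array([v[0],-v[1]])/-v[2]
    s=s*(1+c['k1']*(s@s)); return s[0]*f+c['cx'],s[1]*f+c['cy']
def shot(cam,fn,crop=None,k=1):
    im=viewer.camera(cam)[:,:,::-1]
    if crop: im=im[crop[1]:crop[3],crop[0]:crop[2]]
    if k!=1: im=cv2.resize(im,None,fx=k,fy=k,interpolation=cv2.INTER_CUBIC)
    cv2.imwrite('pics/'+fn,im)
E
python3 - <<'E'
from h import *
np.set_printoptions(precision=4,suppress=True)
a=viewer.camera('scene');b=viewer.camera('top')
cv2.imwrite('pics/a.png',cv2.resize(np.vstack([a,b])[:,:,::-1],(480,600)))
cv2.imwrite('pics/s.png',a[:,:,::-1]);cv2.imwrite('pics/t.png',b[:,:,::-1])
for n in ['hook_grip','hook_nose','ledge','engraver','tray_face','eye_level']:
  for c in ['scene','top']:
    print(n,c,[(np.round(r['location'],1),round(r['score'],2)) for r in tip_of(c,n)[:4]])
for c in ['scene','top']: 
  for n in ['hook_grip','engraver']: print(c,n,[(r['rect'],round(r['score'],2)) for r in look_for(c,n)])
  k=viewer.get_calibration(c);print(k)
s=env.get_state();print(s['time'],s['position'],s['ee_rot'],s['ft_force'])
E
```

```text
hook_grip scene [(array([251.2, 330.2]), 0.79), (array([235.7, 228.2]), 0.79)]
hook_grip top [(array([235.1, 360.2]), 0.75), (array([293.8, 282.2]), 0.68)]
hook_nose scene [(array([337.8, 341.4]), 0.87), (array([316.8, 226.7]), 0.74)]
hook_nose top [(array([279.5, 425.4]), 0.71)]
ledge scene [(array([ 84.3, 257.1]), 0.62)]
ledge top [(array([156.7, 189.7]), 0.66)]
engraver scene [(array([107.7, 262.6]), 0.8)]
engraver top [(array([165.5, 201.9]), 0.7), (array([277.8, 422.6]), 0.53)]
tray_face scene []
tray_face top []
eye_level scene []
eye_level top []
scene hook_grip [([221.7, 214.6, 240.0, 319.4], 0.88), ([321.0, 229.3, 355.1, 333.7], 0.71)]
scene engraver [([208.0, 0.3, 435.7, 168.3], 0.64)]
{'fov_y': 48.463199252210096, 'cx': 318.83602091228715, 'cy': 192.3514445956327, 'k1': -0.08371716875713275, 'pose': array([[ 0.6938,  0.6668, -0.2721,  0.3122],
       [-0.7202,  0.6431, -0.2602, -0.3789],
       [ 0.0015,  0.3765,  0.9264,  0.893 ],
       [ 0.    ,  0.    ,  0.    ,  1.    ]])}
top hook_grip [([260.0, 274.2, 344.8, 344.8], 0.73), ([342.7, 219.0, 427.9, 281.8], 0.63)]
top engraver [([83.2, 0.0, 303.2, 175.2], 0.84)]
{'fov_y': 55.40731064594079, 'cx': 322.3374642220183, 'cy': 198.4805275466201, 'k1': -0.05719702588311136, 'pose': array([[-0.0175,  0.9871, -0.1593,  0.4262],
       [-0.9998, -0.0164,  0.0085, -0.1533],
       [ 0.0058,  0.1594,  0.9872,  0.8387],
       [ 0.    ,  0.    ,  0.    ,  1.    ]])}
0.9 [ 0.1556 -0.6311  0.2225] [[-0.9709  0.      0.2394]
 [-0.2394 -0.     -0.9709]
 [-0.     -1.      0.    ]] [-0.1335  0.3232  0.3108]
```

View pics/s.png

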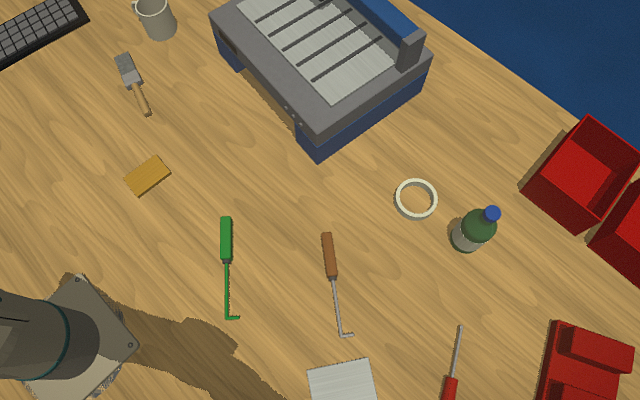

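View pics/t.png

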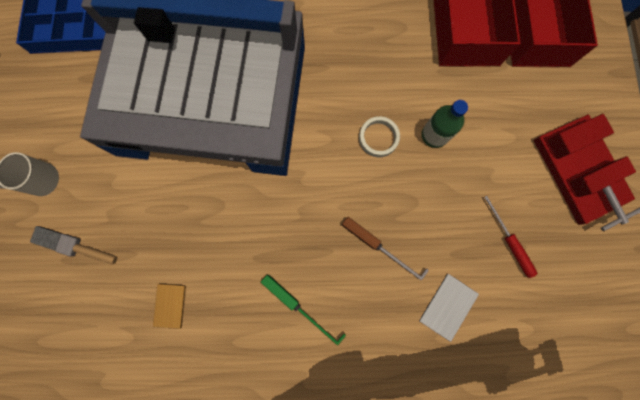

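The scene view shows the brown wooden hook at (330,251), with its bend at (341,338). The green one at (226,240) is the look-alike. The engraver's ledge front runs from about (209,17) to (317,140) in the scene view, and from (84,137) to (280,165) in the top view.

```bash
python3 - <<'E'
from h import *
np.set_printoptions(precision=4,suppress=True)
g=tri(('scene',(330.2,251.2)),('top',(360.2,235.1)));n=tri(('scene',(341.4,337.8)),('top',(425.4,279.5)))
print('grip',g,'nose',n,np.linalg.norm(n-g),np.degrees(np.arctan2(*(n-g)[1::-1])))
print('ledge',tri(('scene',(257.1,84.3)),('top',(189.7,156.7))),'orig',tri(('scene',(262.6,107.7)),('top',(201.9,165.5))))
a=cv2.imread('pics/s.png')[0:180,200:440];b=cv2.imread('pics/t.png')[100:190,70:310]
cv2.imwrite('pics/c.png',np.vstack([cv2.resize(a,None,fx=2.2,fy=2.2,interpolation=2),cv2.resize(b,None,fx=2.2,fy=2.2,interpolation=2)]))
E
```

```text
grip [ 0.4812 -0.2404  0.0467] nose [ 0.3824 -0.3699  0.0432] 0.16294848833777334 -127.35281711877299
ledge [0.6261 0.0981 0.1239] orig [0.6356 0.1086 0.0137]
```

View pics/c.png

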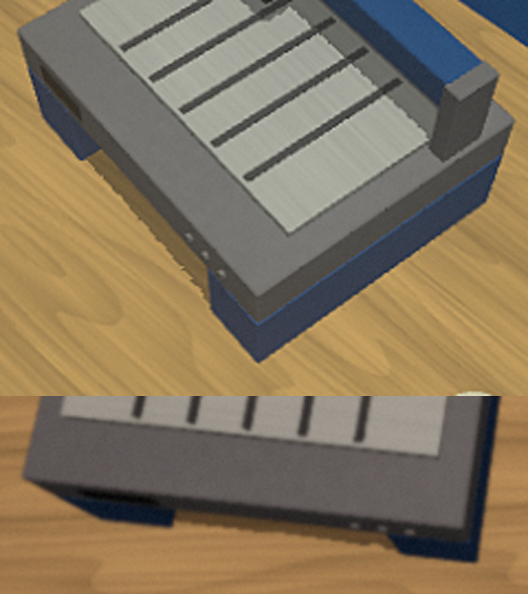

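```bash
python3 - <<'E'
from h import *
np.set_printoptions(precision=4,suppress=True)
for nm,s,t in [('base corner',(317.3,164),(286.4,175.5)),('top corner',(317.7,133.2),(280,159.5)),('left top corner',(209.5,15),(81,137)),('yellow?',(124,178),(0,0)),('handle',(330.2,254),(361,233)),('nose',(341.4,335.5),(423,277)),('ring',(416,199),(379.5,137)),('paper TL',(307,370),(447,276)),('recess R base',(295.5,137.5),(252,168.5)),('recess L base',(237,72.5),(147,158.5))]:
  x=tri(('scene',s),('top',t)); print(nm,x, 'reproj',proj('scene',x),proj('top',x),'z0:',atz('scene',s,0),atz('top',t,0))
for z in(.0,.015,.03): print(z,atz('scene',(330.2,251.2),z),atz('top',(360.2,235.1),z))
def edge():pass
for c in ['scene','top']:
  viewer.camera(c)
  for r in silhouettes(c,'hook_grip'):
    m=r['region']; ys,xs=np.nonzero(m); print(c,r['rect'],xs.mean(),ys.mean(),m.sum())
E
```

```text
base corner [ 0.6139 -0.0827  0.0154] reproj (np.float64(316.3749951513052), np.float64(164.37866846184014)) (np.float64(286.80842614735565), np.float64(174.59957922522418)) z0: [ 0.6213 -0.0783  0.    ] [ 0.6153 -0.0804  0.    ]
top corner [ 0.6151 -0.0824  0.1483] reproj (np.float64(316.4731644650187), np.float64(133.73013727438115)) (np.float64(280.55227385524813), np.float64(158.24750341841633)) z0: [ 0.6784 -0.0245  0.    ] [ 0.6527 -0.066   0.    ]
left top corner [0.6737 0.3143 0.1311] reproj (np.float64(208.35771895051641), np.float64(15.285153942645707)) (np.float64(81.71781633802601), np.float64(135.85406951488255)) z0: [0.7387 0.4321 0.    ] [0.7168 0.4024 0.    ]
yellow? [ 0.2956 -0.3802  0.9937] reproj (np.float64(365.9408484403009), np.float64(309.23263459467915)) (np.float64(-125.18060149462707), np.float64(2.851508261719573)) z0: [0.2972 0.2093 0.    ] [1.0991 0.6699 0.    ]
handle [ 0.484  -0.2427  0.0268] reproj (np.float64(328.775549774436), np.float64(254.52591426533584)) (np.float64(361.6111047584912), np.float64(231.7178176920968)) z0: [ 0.4922 -0.2399  0.    ] 
[... 916 characters left out ...]
  ]
recess L base [ 0.6635  0.2405 -0.0029] reproj (np.float64(236.29363957817574), np.float64(72.71477803030963)) (np.float64(147.38369870803578), np.float64(157.80519102566657)) z0: [0.664  0.2377 0.    ] [0.6611 0.2399 0.    ]
0.0 [ 0.4965 -0.2358  0.    ] [ 0.4786 -0.2423  0.    ]
0.015 [ 0.4934 -0.2382  0.015 ] [ 0.4776 -0.2407  0.015 ]
0.03 [ 0.4903 -0.2406  0.03  ] [ 0.4767 -0.2392  0.03  ]
scene [218.6, 215.3, 244.2, 322.0] 226.28363228699553 255.7578475336323 892
scene [320.4, 228.8, 357.7, 338.6] 331.98177399756986 275.01822600243014 823
top [260.4, 272.5, 342.4, 345.5] 289.4259974259974 300.5032175032175 777
top [343.8, 219.7, 426.0, 281.7] 375.92362093352193 244.2036775106082 707
```

Emit:
{"method": "step_arm", "body": {"deltas": [[[-27.6,0,-19.9],[0,0,0]],[[-27.6,0,-19.9],[0,0,0]],[[-27.6,0,-19.9],[0,0,0]],[[-27.6,0,-19.9],[0,0,0]],[[-27.6,0,-19.9],[0,0,0]],[[-27.6,0,-19.9],[0,0,0]],[[-27.6,0,-19.9],[0,0,0]],[[-27.6,0,-19.9],[0,0,0]],[[-27.6,0,-19.9],[0,0,0]],[[-27.6,0,-19.9],[0,0,0]],[[-27.6,0,-19.9],[0,0,0]],[[-27.6,0,-19.9],[0,0,0]],[[-27.6,0,-19.9],[0,0,0]],[[-27.6,0,-19.9],[0,0,0]],[[-27.6,0,-19.9],[0,0,0]],[[0,0,0],[0,-7.7,0]],[[0,0,0],[0,-7.7,0]],[[0,0,0],[0,-7.7,0]],[[0,0,0],[0,-7.7,0]],[[0,0,0],[0,-7.7,0]]], "gripper": 60}}

```text
time: 3.6
position: [0.4862, -0.2422, 0.2226]
ee_rot: [[-0.607, 0.0, 0.794], [-0.794, -0.0, -0.607], [-0.0, -1.0, 0.0]]
ft_force: [-0.2, -0.1, 0.6]
finger_gap: 0.0601
```

Emit:
{"method": "step_arm", "body": {"deltas": [[[0,36,0],[0,0,0]],[[0,36,0],[0,0,0]],[[0,36,0],[0,0,0]],[[0,36,0],[0,0,0]],[[0,0,0],[0,0,0]]]}}

```text
time: 4.22
position: [0.4844, -0.2414, 0.0765]
ee_rot: [[-0.611, -0.005, 0.792], [-0.792, 0.002, -0.611], [0.001, -1.0, -0.005]]
ft_force: [0.7, -0.4, 0.9]
finger_gap: 0.0599
```

```bash
python3 - <<'E'
from h import *
a=viewer.camera('scene')[150:350,220:440];b=viewer.camera('top')[150:350,250:470]
cv2.imwrite('pics/g.png',cv2.resize(np.hstack([a,b])[:,:,::-1],(800,364),interpolation=2))
for c in ['scene','top']:
  for n in ['hook_grip','hook_nose']: print(c,n,[(np.round(r['location'],1),round(r['score'],2)) for r in tip_of(c,n)])
E
```

```text
scene hook_grip [(array([255.4, 330.3]), 0.96), (array([235.1, 227.4]), 0.77)]
scene hook_nose [(array([319.1, 224.4]), 0.96), (array([336.2, 341.9]), 0.81)]
top hook_grip [(array([293.7, 281.8]), 0.84), (array([232.9, 358.5]), 0.49)]
top hook_nose [(array([341.6, 336.9]), 0.89)]
```

View pics/g.png

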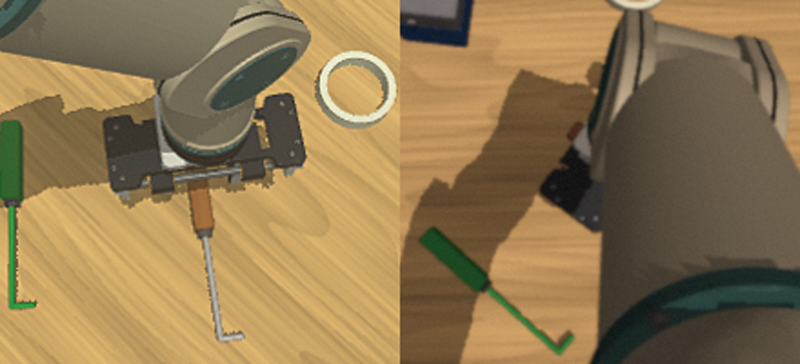

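The scene view shows the open jaws straddling the brown handle at crop (200,200), so I'm going down to grasp.

Emit:
{"method": "step_arm", "body": {"deltas": [[[0,20,0],[0,0,0]],[[0,20,0],[0,0,0]],[[0,12,0],[0,0,0]],[[0,6,0],[0,0,0]],[[0,0,0],[0,0,0]]]}}

```text
time: 5.15
position: [0.4863, -0.2422, 0.0206]
ee_rot: [[-0.611, 0.0, 0.792], [-0.792, -0.0, -0.611], [-0.0, -1.0, 0.0]]
ft_force: [0.5, 0.2, 1.1]
finger_gap: 0.0602
```

Emit:
{"method": "step_arm", "body": {"deltas": [[[0,0,0],[0,0,0]],[[0,0,0],[0,0,0]],[[0,0,0],[0,0,0]],[[0,0,0],[0,0,0]],[[0,0,0],[0,0,0]],[[0,0,0],[0,0,0]],[[0,0,0],[0,0,0]],[[0,0,0],[0,0,0]]], "gripper": 10, "squeeze": 45}}

```text
time: 6.15
position: [0.4861, -0.2421, 0.0206]
ee_rot: [[-0.611, -0.0, 0.792], [-0.792, 0.0, -0.611], [0.0, -1.0, -0.0]]
ft_force: [-0.5, 0.8, 3.6]
finger_gap: 0.022
```

Emit:
{"method": "step_arm", "body": {"deltas": [[[0,-20,0],[0,0,0]],[[0,-30,0],[0,0,0]],[[0,-30,0],[0,0,0]],[[0,-20,0],[0,0,0]],[[0,0,0],[0,-10,0]],[[0,0,0],[0,-10,0]],[[0,0,0],[0,-10,0]],[[0,0,0],[0,-10,0]],[[0,0,0],[0,-10,0]],[[0,0,0],[0,-10,0]],[[0,0,0],[0,-10,0]],[[0,0,0],[0,-10,0]],[[0,0,0],[0,-10,0]],[[0,0,0],[0,-10,0]],[[0,0,0],[0,-10,0]],[[0,0,0],[0,-10,0]],[[0,0,0],[0,0,0]]]}}

```text
time: 8.28
position: [0.4859, -0.2423, 0.1199]
ee_rot: [[0.991, -0.0, 0.135], [-0.135, 0.001, 0.991], [-0.0, -1.0, 0.001]]
ft_force: [-0.6, 0.0, -2.0]
finger_gap: 0.0216
```

```bash
python3 - <<'E'
from h import *
a=viewer.camera('scene');b=viewer.camera('top')
cv2.imwrite('pics/l.png',np.hstack([a[0:320,180:480],b[60:380,180:480]])[:,:,::-1])
for c in ['scene','top']:
  for n in ['hook_grip','hook_nose']: print(c,n,[(np.round(r['location'],1),round(r['score'],2)) for r in tip_of(c,n)])
s=env.get_state();p=np.array(s['position']);R=np.array(s['ee_rot']);print(p,R,s['ft_force'],s['moment'],s['finger_gap'])
n=p-R[:,0]*.16;n[2]-=.005   # rod x = -tool x ?
for c in ['scene','top']: print(proj(c,n),proj(c,p+R[:,0]*.16))
E
```

```text
scene hook_grip [(array([241.2, 331.7]), 0.88)]
scene hook_nose [(array([318.5, 225.5]), 0.59)]
top hook_grip [(array([293.1, 278.9]), 0.61)]
top hook_nose [(array([342.7, 339.4]), 0.8), (array([147.7, 376.1]), 0.68)]
[ 0.48620586 -0.24213292  0.12052804] [[ 9.90964019e-01  2.96888440e-05  1.34127972e-01]
 [-1.34127956e-01 -3.13603120e-04  9.90963972e-01]
 [ 7.14835253e-05 -9.99999950e-01 -3.06787304e-04]] [-0.07804912 -0.11852562 -1.23336938] [ 0.04558074 -0.05133521 -0.0278882 ] 0.0215312753893681
(np.float64(258.6025549642392), np.float64(296.55811301164357)) (np.float64(396.4900227556361), np.float64(189.6694295742635))
(np.float64(357.5324549970725), np.float64(313.08611740160245)) (np.float64(374.56414238902914), np.float64(145.89094849414292))
```

View pics/l.png

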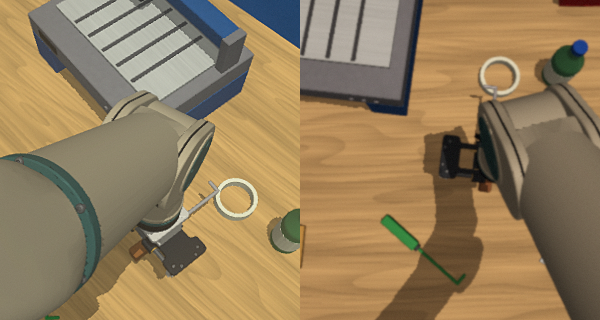

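Emit:
{"method": "step_arm", "body": {"deltas": [[[-26,0,0],[0,0,0]],[[-27,0,0],[0,0,0]],[[-26,0,0],[0,0,0]],[[0,0,30],[0,0,0]],[[0,0,30],[0,0,0]],[[0,0,30],[0,0,0]],[[0,0,30],[0,0,0]],[[0,0,30],[0,0,0]],[[0,0,30],[0,0,0]],[[0,0,30],[0,0,0]],[[0,0,30],[0,0,0]],[[0,0,30],[0,0,0]],[[0,0,29],[0,0,0]],[[0,20,0],[0,0,0]],[[0,20,0],[0,0,0]],[[0,20,0],[0,0,0]],[[0,14,0],[0,0,0]],[[0,0,0],[0,0,0]]]}}

```text
time: 10.82
position: [0.4473, 0.0649, 0.046]
ee_rot: [[0.991, -0.001, 0.133], [-0.133, -0.0, 0.991], [-0.001, -1.0, -0.001]]
ft_force: [-0.2, 0.3, -1.0]
finger_gap: 0.0217
```

```bash
python3 - <<'E'
from h import *
np.set_printoptions(precision=4,suppress=True)
a=viewer.camera('scene');b=viewer.camera('top')
cv2.imwrite('pics/m.png',cv2.resize(np.vstack([a[40:200,170:370],b[110:270,120:320]])[:,:,::-1],None,fx=1.8,fy=1.8,interpolation=2))
for c in ['scene','top']:
  for n in ['hook_grip','hook_nose','ledge']: print(c,n,[(np.round(r['location'],1),round(r['score'],2)) for r in tip_of(c,n)])
s=env.get_state();p=np.array(s['position']);R=np.array(s['ee_rot']);print(p,s['ft_force'],s['moment'],s['finger_gap'])
n=p+R[:,0]*.16;n[2]-=.005;print(n)
for c in ['scene','top']: print(proj(c,n),proj(c,n+R[:,2]*.0255))
E
```

```text
scene hook_grip [(array([237.7, 229.7]), 0.69), (array([165.8, 213.6]), 0.62)]
scene hook_nose [(array([317.7, 223.7]), 0.67), (array([125.3, 274. ]), 0.64)]
scene ledge [(array([ 86.1, 261.4]), 0.74)]
top hook_grip [(array([292.5, 281.8]), 0.94)]
top hook_nose [(array([177.2, 231. ]), 0.83), (array([340.7, 337.1]), 0.69)]
top ledge [(array([154.6, 187.8]), 0.91)]
[0.448  0.0646 0.0469] [ 0.2248 -0.4785 -2.0929] [ 0.029  -0.0719  0.0355] 0.021618005597533695
[0.6065 0.0433 0.042 ]
(np.float64(273.0199173855406), np.float64(125.60173491939216)) (np.float64(266.288235840168), np.float64(117.83901491839889))
(np.float64(227.06462375586784), np.float64(176.19650914974738)) (np.float64(215.39815060003184), np.float64(174.85463937280323))
```

View pics/m.png

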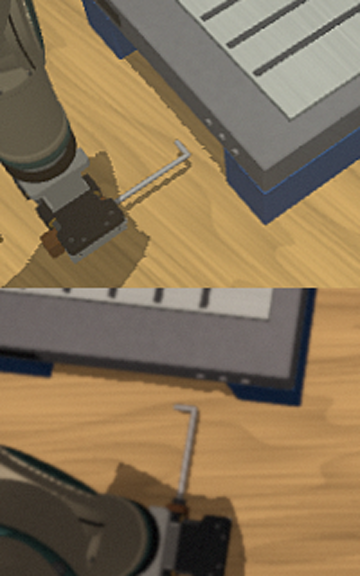

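The bend appears at scene (274,124) and top (228,178), within 2 px of where I predicted it. It lies in front of the recess, right of centre, so I'm going under the ledge.

Emit:
{"method": "step_arm", "body": {"deltas": [[[10,0,0],[0,0,0]],[[12,0,0],[0,0,0]],[[12,0,0],[0,0,0]],[[12,0,0],[0,0,0]],[[10,0,0],[0,0,0]],[[6,0,0],[0,0,0]],[[0,0,0],[0,0,0]],[[0,0,0],[0,0,0]]]}}

```text
time: 12.22
position: [0.5086, 0.0565, 0.0464]
ee_rot: [[0.991, -0.001, 0.133], [-0.133, -0.0, 0.991], [-0.001, -1.0, -0.0]]
ft_force: [0.1, -0.6, -1.1]
finger_gap: 0.0219
```

Emit:
{"method": "step_arm", "body": {"deltas": [[[1.5,0,0],[0,0,0]],[[1.5,0,0],[0,0,0]],[[1.5,0,0],[0,0,0]],[[0,0,0],[0,0,0]]]}}

```text
time: 12.72
position: [0.5137, 0.0558, 0.0465]
ee_rot: [[0.991, 0.0, 0.133], [-0.133, -0.0, 0.991], [0.0, -1.0, -0.0]]
ft_force: [0.3, -0.1, -1.4]
finger_gap: 0.022
```

Emit:
{"method": "step_arm", "body": {"deltas": [[[1.5,0,0],[0,0,0]],[[1.5,0,0],[0,0,0]],[[0,0,0],[0,0,0]]]}}

```text
time: 13.1
position: [0.5167, 0.0554, 0.0465]
ee_rot: [[0.991, 0.0, 0.133], [-0.133, 0.0, 0.991], [0.0, -1.0, 0.0]]
ft_force: [-0.4, 0.5, -1.5]
finger_gap: 0.0218
```

Emit:
{"method": "step_arm", "body": {"deltas": [[[1.5,0,0],[0,0,0]],[[1.5,0,0],[0,0,0]],[[0,0,0],[0,0,0]]]}}

```text
time: 13.48
position: [0.5197, 0.055, 0.0465]
ee_rot: [[0.991, 0.0, 0.133], [-0.133, 0.0, 0.991], [0.0, -1.0, 0.0]]
ft_force: [0.9, 0.1, -1.3]
finger_gap: 0.0217
```

Emit:
{"method": "step_arm", "body": {"deltas": [[[1.5,0,0],[0,0,0]],[[1.5,0,0],[0,0,0]],[[0,0,0],[0,0,0]]]}}

```text
time: 13.85
position: [0.5227, 0.0546, 0.0465]
ee_rot: [[0.991, 0.0, 0.133], [-0.133, 0.0, 0.991], [0.0, -1.0, 0.0]]
ft_force: [0.7, -0.9, -0.8]
finger_gap: 0.0218
```

Emit:
{"method": "step_arm", "body": {"deltas": [[[1,0,0],[0,0,0]],[[1,0,0],[0,0,0]],[[0,0,0],[0,0,0]]]}}

```text
time: 14.22
position: [0.5246, 0.0544, 0.0465]
ee_rot: [[0.991, 0.0, 0.133], [-0.133, 0.0, 0.991], [0.0, -1.0, 0.0]]
ft_force: [-0.6, -0.0, -1.1]
finger_gap: 0.022
```

Emit:
{"method": "step_arm", "body": {"deltas": [[[1.5,0,0],[0,0,0]],[[1.5,0,0],[0,0,0]],[[0,0,0],[0,0,0]]]}}

```text
time: 14.6
position: [0.5276, 0.0539, 0.0465]
ee_rot: [[0.991, 0.0, 0.133], [-0.133, -0.0, 0.991], [0.0, -1.0, 0.0]]
ft_force: [0.0, 0.1, -1.9]
finger_gap: 0.0217
```

Emit:
{"method": "step_arm", "body": {"deltas": [[[1,0,0],[0,0,0]],[[1,0,0],[0,0,0]],[[0,0,0],[0,0,0]]]}}

```text
time: 14.98
position: [0.5295, 0.0537, 0.0465]
ee_rot: [[0.991, 0.0, 0.133], [-0.133, -0.0, 0.991], [0.0, -1.0, 0.0]]
ft_force: [-0.3, 0.3, -1.1]
finger_gap: 0.0216
```

Emit:
{"method": "step_arm", "body": {"deltas": [[[1,0,0],[0,0,0]],[[1,0,0],[0,0,0]],[[0,0,0],[0,0,0]]]}}

```text
time: 15.35
position: [0.5315, 0.0535, 0.0465]
ee_rot: [[0.991, 0.0, 0.133], [-0.133, 0.0, 0.991], [0.0, -1.0, 0.0]]
ft_force: [-0.3, 0.3, -1.7]
finger_gap: 0.0218
```

Emit:
{"method": "step_arm", "body": {"deltas": [[[1,0,0],[0,0,0]],[[1,0,0],[0,0,0]],[[0,0,0],[0,0,0]]]}}

```text
time: 15.72
position: [0.5332, 0.0532, 0.0464]
ee_rot: [[0.991, -0.0, 0.133], [-0.133, -0.0, 0.991], [-0.0, -1.0, -0.0]]
ft_force: [-0.4, 0.0, -0.8]
finger_gap: 0.0217
```

Emit:
{"method": "step_arm", "body": {"deltas": [[[1,0,0],[0,0,0]],[[1,0,0],[0,0,0]],[[0,0,0],[0,0,0]]]}}

```text
time: 16.1
position: [0.5335, 0.0529, 0.0462]
ee_rot: [[0.991, -0.003, 0.133], [-0.133, -0.001, 0.991], [-0.003, -1.0, -0.001]]
ft_force: [-5.5, 1.1, 0.8]
finger_gap: 0.022
```

Contact with the tray face at TCP x ≈ 0.533, about 5 N. I'm backing off to the eye's depth and starting the sideways feel.

Emit:
{"method": "step_arm", "body": {"deltas": [[[-4,0,0],[0,0,0]],[[-4,0,0],[0,0,0]],[[-3.5,0,0],[0,0,0]],[[0,0,2],[0,0,0]],[[0,0,2],[0,0,0]],[[0,0,2],[0,0,0]],[[0,0,0],[0,0,0]],[[0,0,0],[0,0,0]]]}}

```text
time: 17.1
position: [0.5248, 0.0604, 0.0465]
ee_rot: [[0.991, 0.0, 0.133], [-0.133, -0.0, 0.991], [0.0, -1.0, -0.0]]
ft_force: [0.5, -0.3, -1.7]
finger_gap: 0.0219
```

```bash
cat > s.py <<'E'
from cell import env
import numpy as np
s=env.get_state();print(np.round(s['position'],4),np.round(s['ft_force'],2),np.round(s['moment'],3))
E
python3 s.py; python3 s.py
```

```text
[0.5248 0.0604 0.0465] [ 0.51 -0.29 -1.66] [ 0.028 -0.063  0.036]
[0.5248 0.0604 0.0465] [ 0.51 -0.29 -1.66] [ 0.028 -0.063  0.036]
```

Emit:
{"method": "step_arm", "body": {"deltas": [[[0,0,1],[0,0,0]],[[0,0,1],[0,0,0]],[[0,0,0],[0,0,0]]]}}

```text
time: 17.48
position: [0.5251, 0.0626, 0.0465]
ee_rot: [[0.991, 0.0, 0.133], [-0.133, 0.0, 0.991], [0.0, -1.0, 0.0]]
ft_force: [-0.4, -0.0, -2.2]
finger_gap: 0.0218
```

```bash
python3 s.py
```

```text
[0.5251 0.0626 0.0465] [-0.41 -0.01 -2.21] [-0.012 -0.093  0.029]
```

Emit:
{"method": "step_arm", "body": {"deltas": [[[0,0,1],[0,0,0]],[[0,0,1],[0,0,0]],[[0,0,0.5],[0,0,0]],[[0,0,0],[0,0,0]]]}}

```text
time: 17.98
position: [0.5254, 0.0649, 0.0465]
ee_rot: [[0.991, 0.0, 0.133], [-0.133, 0.0, 0.991], [0.0, -1.0, 0.0]]
ft_force: [-0.2, -0.7, -1.9]
finger_gap: 0.0214
```

```bash
python3 s.py
```

```text
[0.5254 0.0649 0.0465] [-0.18 -0.65 -1.92] [ 0.066 -0.114  0.019]
```

Emit:
{"method": "step_arm", "body": {"deltas": [[[0,0,1],[0,0,0]],[[0,0,1],[0,0,0]],[[0,0,0.5],[0,0,0]],[[0,0,0],[0,0,0]]]}}

```text
time: 18.48
position: [0.5257, 0.0674, 0.0465]
ee_rot: [[0.991, 0.0, 0.133], [-0.133, 0.0, 0.991], [0.0, -1.0, 0.0]]
ft_force: [-0.6, -0.0, -1.3]
finger_gap: 0.0221
```

```bash
python3 s.py
```

```text
[0.5257 0.0674 0.0465] [-0.6  -0.04 -1.31] [ 0.023 -0.108 -0.025]
```

Emit:
{"method": "step_arm", "body": {"deltas": [[[0,0,1],[0,0,0]],[[0,0,1],[0,0,0]],[[0,0,0.5],[0,0,0]],[[0,0,0],[0,0,0]]]}}

```text
time: 18.98
position: [0.526, 0.0698, 0.0465]
ee_rot: [[0.991, 0.0, 0.133], [-0.133, -0.0, 0.991], [0.0, -1.0, -0.0]]
ft_force: [-0.2, -0.0, -1.2]
finger_gap: 0.022
```

```bash
python3 s.py
```

```text
[0.526  0.0698 0.0465] [-0.2  -0.04 -1.18] [ 0.041 -0.063 -0.029]
```

Emit:
{"method": "step_arm", "body": {"deltas": [[[0,0,1],[0,0,0]],[[0,0,1],[0,0,0]],[[0,0,0.5],[0,0,0]],[[0,0,0],[0,0,0]]]}}

```text
time: 19.48
position: [0.5264, 0.0724, 0.0465]
ee_rot: [[0.991, 0.0, 0.133], [-0.133, -0.0, 0.991], [0.0, -1.0, -0.0]]
ft_force: [0.2, 0.7, -1.5]
finger_gap: 0.0216
```

```bash
python3 s.py
```

```text
[0.5264 0.0724 0.0465] [ 0.21  0.68 -1.48] [ 0.11  -0.107  0.032]
```

Emit:
{"method": "step_arm", "body": {"deltas": [[[0,0,1],[0,0,0]],[[0,0,1],[0,0,0]],[[0,0,0.5],[0,0,0]],[[0,0,0],[0,0,0]]]}}

```text
time: 19.98
position: [0.5267, 0.0748, 0.0465]
ee_rot: [[0.991, 0.0, 0.133], [-0.133, -0.0, 0.991], [0.0, -1.0, -0.0]]
ft_force: [-0.4, 0.1, -1.3]
finger_gap: 0.0219
```

```bash
python3 s.py
```

```text
[0.5267 0.0748 0.0465] [-0.38  0.13 -1.33] [ 0.088 -0.087 -0.02 ]
```

Emit:
{"method": "step_arm", "body": {"deltas": [[[0,0,1],[0,0,0]],[[0,0,1],[0,0,0]],[[0,0,0.5],[0,0,0]],[[0,0,0],[0,0,0]]]}}

```text
time: 20.48
position: [0.527, 0.0773, 0.0465]
ee_rot: [[0.991, 0.0, 0.133], [-0.133, 0.0, 0.991], [0.0, -1.0, 0.0]]
ft_force: [-0.8, 0.6, -2.1]
finger_gap: 0.0219
```

```bash
python3 s.py
```

```text
[0.527  0.0773 0.0465] [-0.83  0.59 -2.09] [ 0.068 -0.087  0.003]
```

Emit:
{"method": "step_arm", "body": {"deltas": [[[0,0,1],[0,0,0]],[[0,0,1],[0,0,0]],[[0,0,0.5],[0,0,0]],[[0,0,0],[0,0,0]]]}}

```text
time: 20.98
position: [0.5274, 0.0798, 0.0465]
ee_rot: [[0.991, 0.0, 0.133], [-0.133, 0.0, 0.991], [0.0, -1.0, 0.0]]
ft_force: [0.5, 0.2, -1.7]
finger_gap: 0.022
```

```bash
python3 s.py
```

```text
[0.5274 0.0798 0.0465] [ 0.53  0.18 -1.74] [ 0.088 -0.138  0.009]
```

Emit:
{"method": "step_arm", "body": {"deltas": [[[0,0,1],[0,0,0]],[[0,0,1],[0,0,0]],[[0,0,0.5],[0,0,0]],[[0,0,0],[0,0,0]]]}}

```text
time: 21.48
position: [0.5277, 0.0823, 0.0465]
ee_rot: [[0.991, 0.0, 0.133], [-0.133, 0.0, 0.991], [0.0, -1.0, 0.0]]
ft_force: [-0.0, 0.1, -1.8]
finger_gap: 0.022
```

```bash
python3 s.py
```

```text
[0.5277 0.0823 0.0465] [-0.04  0.07 -1.75] [ 0.006 -0.103 -0.073]
```

Emit:
{"method": "step_arm", "body": {"deltas": [[[0,0,1],[0,0,0]],[[0,0,1],[0,0,0]],[[0,0,0.5],[0,0,0]],[[0,0,0],[0,0,0]]]}}

```text
time: 21.98
position: [0.5281, 0.0848, 0.0465]
ee_rot: [[0.991, 0.0, 0.133], [-0.133, 0.0, 0.991], [0.0, -1.0, 0.0]]
ft_force: [-0.2, -0.6, -1.7]
finger_gap: 0.0214
```

```bash
python3 s.py
```

```text
[0.5281 0.0848 0.0465] [-0.21 -0.59 -1.67] [ 0.054 -0.094 -0.007]
```

Emit:
{"method": "step_arm", "body": {"deltas": [[[0,0,1],[0,0,0]],[[0,0,1],[0,0,0]],[[0,0,0.5],[0,0,0]],[[0,0,0],[0,0,0]]]}}

```text
time: 22.48
position: [0.5284, 0.0872, 0.0465]
ee_rot: [[0.991, -0.0, 0.133], [-0.133, -0.0, 0.991], [-0.0, -1.0, -0.0]]
ft_force: [1.4, -0.1, -1.8]
finger_gap: 0.0222
```

```bash
python3 s.py
```

```text
[0.5284 0.0872 0.0465] [ 1.41 -0.15 -1.81] [ 0.041 -0.125 -0.001]
```

Emit:
{"method": "step_arm", "body": {"deltas": [[[0,0,1],[0,0,0]],[[0,0,1],[0,0,0]],[[0,0,0.5],[0,0,0]],[[0,0,0],[0,0,0]]]}}

```text
time: 22.98
position: [0.5287, 0.0897, 0.0465]
ee_rot: [[0.991, 0.0, 0.133], [-0.133, 0.0, 0.991], [0.0, -1.0, 0.0]]
ft_force: [-0.3, 0.2, -0.5]
finger_gap: 0.0216
```

```bash
python3 s.py
```

```text
[0.5287 0.0897 0.0465] [-0.26  0.17 -0.5 ] [ 0.018 -0.143 -0.035]
```

Emit:
{"method": "step_arm", "body": {"deltas": [[[0,0,1],[0,0,0]],[[0,0,1],[0,0,0]],[[0,0,0.5],[0,0,0]],[[0,0,0],[0,0,0]]]}}

```text
time: 23.48
position: [0.529, 0.0922, 0.0465]
ee_rot: [[0.991, 0.0, 0.133], [-0.133, 0.0, 0.991], [0.0, -1.0, 0.0]]
ft_force: [0.8, -0.2, -0.9]
finger_gap: 0.022
```

```bash
python3 s.py
```

```text
[0.529  0.0922 0.0465] [ 0.8  -0.17 -0.87] [ 0.091 -0.108 -0.035]
```

Emit:
{"method": "step_arm", "body": {"deltas": [[[0,0,1],[0,0,0]],[[0,0,1],[0,0,0]],[[0,0,0.5],[0,0,0]],[[0,0,0],[0,0,0]]]}}

```text
time: 23.98
position: [0.5294, 0.0947, 0.0465]
ee_rot: [[0.991, 0.0, 0.133], [-0.133, 0.0, 0.991], [0.0, -1.0, 0.0]]
ft_force: [-0.2, -0.6, -1.4]
finger_gap: 0.0216
```

```bash
python3 s.py
```

```text
[0.5294 0.0947 0.0465] [-0.21 -0.56 -1.4 ] [ 0.102 -0.138  0.022]
```

Emit:
{"method": "step_arm", "body": {"deltas": [[[0,0,1],[0,0,0]],[[0,0,1],[0,0,0]],[[0,0,0.5],[0,0,0]],[[0,0,0],[0,0,0]]]}}

```text
time: 24.48
position: [0.5297, 0.0971, 0.0465]
ee_rot: [[0.991, 0.0, 0.133], [-0.133, -0.0, 0.991], [0.0, -1.0, 0.0]]
ft_force: [-0.3, -0.8, -1.6]
finger_gap: 0.022
```

```bash
python3 s.py
```

```text
[0.5297 0.0971 0.0465] [-0.31 -0.76 -1.59] [ 0.061 -0.115 -0.051]
```

Emit:
{"method": "step_arm", "body": {"deltas": [[[0,0,1],[0,0,0]],[[0,0,1],[0,0,0]],[[0,0,0.8],[0,0,0]],[[0,0,0],[0,0,0]]]}}

```text
time: 24.98
position: [0.5301, 0.1, 0.0465]
ee_rot: [[0.991, 0.0, 0.133], [-0.133, 0.0, 0.991], [0.0, -1.0, 0.0]]
ft_force: [1.2, -0.9, -2.2]
finger_gap: 0.0217
```

```bash
python3 s.py
```

```text
[0.5301 0.1    0.0465] [ 1.2  -0.92 -2.22] [ 0.073 -0.121 -0.02 ]
```

Emit:
{"method": "step_arm", "body": {"deltas": [[[0,0,1],[0,0,0]],[[0,0,1],[0,0,0]],[[0,0,0.8],[0,0,0]],[[0,0,0],[0,0,0]]]}}

```text
time: 25.48
position: [0.5305, 0.1028, 0.0465]
ee_rot: [[0.991, 0.0, 0.133], [-0.133, 0.0, 0.991], [0.0, -1.0, 0.0]]
ft_force: [-1.0, 0.2, -1.7]
finger_gap: 0.0217
```

```bash
python3 s.py
```

```text
[0.5305 0.1028 0.0465] [-0.97  0.18 -1.72] [ 0.013 -0.11  -0.026]
```

Emit:
{"method": "step_arm", "body": {"deltas": [[[0,0,1],[0,0,0]],[[0,0,1],[0,0,0]],[[0,0,0.8],[0,0,0]],[[0,0,0],[0,0,0]]]}}

```text
time: 25.98
position: [0.5308, 0.1055, 0.0465]
ee_rot: [[0.991, 0.0, 0.133], [-0.133, 0.0, 0.991], [0.0, -1.0, 0.0]]
ft_force: [-0.5, 0.2, -0.9]
finger_gap: 0.0216
```

```bash
python3 s.py
```

```text
[0.5308 0.1055 0.0465] [-0.54  0.2  -0.89] [ 0.015 -0.069 -0.   ]
```

Emit:
{"method": "step_arm", "body": {"deltas": [[[0,0,1],[0,0,0]],[[0,0,1],[0,0,0]],[[0,0,0.8],[0,0,0]],[[0,0,0],[0,0,0]]]}}

```text
time: 26.48
position: [0.5312, 0.1083, 0.0465]
ee_rot: [[0.991, 0.0, 0.133], [-0.133, 0.0, 0.991], [0.0, -1.0, 0.0]]
ft_force: [-0.6, 0.8, -1.7]
finger_gap: 0.0216
```

```bash
python3 s.py
```

```text
[0.5312 0.1083 0.0465] [-0.56  0.8  -1.73] [ 0.051 -0.114 -0.009]
```

Emit:
{"method": "step_arm", "body": {"deltas": [[[0,0,1],[0,0,0]],[[0,0,1],[0,0,0]],[[0,0,0.8],[0,0,0]],[[0,0,0],[0,0,0]]]}}

```text
time: 26.98
position: [0.5316, 0.1111, 0.0465]
ee_rot: [[0.991, 0.0, 0.133], [-0.133, 0.0, 0.991], [0.0, -1.0, 0.0]]
ft_force: [0.8, -0.2, -1.3]
finger_gap: 0.0216
```

```bash
python3 s.py
```

```text
[0.5316 0.1111 0.0465] [ 0.81 -0.17 -1.31] [ 0.054 -0.057 -0.005]
```

Emit:
{"method": "step_arm", "body": {"deltas": [[[0,0,1],[0,0,0]],[[0,0,1],[0,0,0]],[[0,0,0.8],[0,0,0]],[[0,0,0],[0,0,0]]]}}

```text
time: 27.48
position: [0.5319, 0.1138, 0.0465]
ee_rot: [[0.991, 0.0, 0.133], [-0.133, 0.0, 0.991], [0.0, -1.0, 0.0]]
ft_force: [-0.1, -0.8, -2.4]
finger_gap: 0.0218
```

```bash
python3 s.py
```

```text
[0.5319 0.1138 0.0465] [-0.07 -0.84 -2.38] [ 0.053 -0.145 -0.006]
```

Emit:
{"method": "step_arm", "body": {"deltas": [[[0,0,1],[0,0,0]],[[0,0,1],[0,0,0]],[[0,0,0.8],[0,0,0]],[[0,0,0],[0,0,0]]]}}

```text
time: 27.98
position: [0.5323, 0.1166, 0.0465]
ee_rot: [[0.991, 0.0, 0.133], [-0.133, 0.0, 0.991], [0.0, -1.0, 0.0]]
ft_force: [-0.4, -0.1, -2.0]
finger_gap: 0.0218
```

```bash
python3 s.py
```

```text
[0.5323 0.1166 0.0465] [-0.45 -0.12 -1.98] [ 0.028 -0.083 -0.007]
```

Emit:
{"method": "step_arm", "body": {"deltas": [[[0,0,1],[0,0,0]],[[0,0,1],[0,0,0]],[[0,0,0.8],[0,0,0]],[[0,0,0],[0,0,0]]]}}

```text
time: 28.48
position: [0.5327, 0.1194, 0.0465]
ee_rot: [[0.991, 0.0, 0.133], [-0.133, 0.0, 0.991], [0.0, -1.0, 0.0]]
ft_force: [0.1, 0.5, -0.8]
finger_gap: 0.0219
```

```bash
python3 s.py
```

```text
[0.5327 0.1194 0.0465] [ 0.11  0.48 -0.81] [ 0.038 -0.099  0.006]
```

Emit:
{"method": "step_arm", "body": {"deltas": [[[0,0,1],[0,0,0]],[[0,0,1],[0,0,0]],[[0,0,0.8],[0,0,0]],[[0,0,0],[0,0,0]]]}}

```text
time: 28.98
position: [0.5331, 0.1222, 0.0465]
ee_rot: [[0.991, 0.0, 0.133], [-0.133, 0.0, 0.991], [0.0, -1.0, 0.0]]
ft_force: [-0.4, 0.8, -1.2]
finger_gap: 0.0217
```

```bash
python3 s.py
```

```text
[0.5331 0.1222 0.0465] [-0.41  0.84 -1.15] [ 0.039 -0.107 -0.026]
```

Emit:
{"method": "step_arm", "body": {"deltas": [[[0,0,1],[0,0,0]],[[0,0,1],[0,0,0]],[[0,0,0.8],[0,0,0]],[[0,0,0],[0,0,0]]]}}

```text
time: 29.48
position: [0.5335, 0.1249, 0.0465]
ee_rot: [[0.991, 0.0, 0.133], [-0.133, 0.0, 0.991], [0.0, -1.0, 0.0]]
ft_force: [-0.8, -0.0, -2.1]
finger_gap: 0.0218
```

```bash
python3 s.py
```

```text
[0.5335 0.1249 0.0465] [-0.82 -0.01 -2.09] [ 0.057 -0.074 -0.033]
```

Emit:
{"method": "step_arm", "body": {"deltas": [[[0,0,1],[0,0,0]],[[0,0,1],[0,0,0]],[[0,0,0.8],[0,0,0]],[[0,0,0],[0,0,0]]]}}

```text
time: 29.98
position: [0.5338, 0.1272, 0.0464]
ee_rot: [[0.991, -0.0, 0.134], [-0.134, -0.001, 0.991], [-0.0, -1.0, -0.001]]
ft_force: [-0.7, -0.7, 0.2]
finger_gap: 0.0213
```

```bash
python3 s.py
```

```text
[0.5338 0.1272 0.0464] [-0.71 -0.68  0.17] [-0.253 -0.108 -0.184]
```

Emit:
{"method": "step_arm", "body": {"deltas": [[[0,0,-1],[0,0,0]],[[-2,0,0],[0,0,0]],[[-2,0,0],[0,0,0]],[[-2,0,0],[0,0,0]],[[-2,0,0],[0,0,0]],[[-1,0,0],[0,0,0]],[[-1,0,0],[0,0,0]],[[0,0,0],[0,0,0]]]}}

```text
time: 30.98
position: [0.524, 0.128, 0.0466]
ee_rot: [[0.991, 0.001, 0.133], [-0.133, 0.0, 0.991], [0.001, -1.0, 0.0]]
ft_force: [2.8, 0.1, -1.8]
finger_gap: 0.0219
```

```bash
python3 s.py
```

```text
[0.524  0.128  0.0466] [ 2.85  0.15 -1.83] [-0.112 -0.674 -0.032]
```

About 3 N of resistance on the pull means the hook is through the eye. I'm drawing the tray out gently.

Emit:
{"method": "step_arm", "body": {"deltas": [[[-1.5,0,0],[0,0,0]],[[-2.5,0,0],[0,0,0]],[[-2.5,0,0],[0,0,0]],[[-2.5,0,0],[0,0,0]],[[-2.5,0,0],[0,0,0]],[[-2.5,0,0],[0,0,0]],[[-2.5,0,0],[0,0,0]],[[-2.5,0,0],[0,0,0]],[[-2.5,0,0],[0,0,0]],[[-2.5,0,0],[0,0,0]],[[-1,0,0],[0,0,0]]]}}

```text
time: 32.35
position: [0.4987, 0.1313, 0.0465]
ee_rot: [[0.991, -0.0, 0.133], [-0.133, -0.0, 0.991], [-0.0, -1.0, -0.0]]
ft_force: [3.1, 0.4, -1.8]
finger_gap: 0.0216
```

```bash
python3 s.py
```

```text
[0.4987 0.1313 0.0465] [ 3.05  0.36 -1.82] [-0.1   -0.854 -0.023]
```

Emit:
{"method": "step_arm", "body": {"deltas": [[[-1.5,0,0],[0,0,0]],[[-2.5,0,0],[0,0,0]],[[-2.5,0,0],[0,0,0]],[[-2.5,0,0],[0,0,0]],[[-2.5,0,0],[0,0,0]],[[-2.5,0,0],[0,0,0]],[[-2.5,0,0],[0,0,0]],[[-1.5,0,0],[0,0,0]]]}}

```text
time: 33.35
position: [0.4809, 0.1337, 0.0465]
ee_rot: [[0.991, -0.0, 0.133], [-0.133, -0.0, 0.991], [-0.0, -1.0, -0.0]]
ft_force: [3.9, -0.4, -2.3]
finger_gap: 0.0217
```

```bash
python3 s.py
```

```text
[0.4809 0.1337 0.0465] [ 3.87 -0.35 -2.29] [-0.023 -0.792 -0.004]
```

Emit:
{"method": "step_arm", "body": {"deltas": [[[-2,0,0],[0,0,0]],[[-2.5,0,0],[0,0,0]],[[-2.5,0,0],[0,0,0]],[[-2.5,0,0],[0,0,0]],[[-2.5,0,0],[0,0,0]],[[-2.5,0,0],[0,0,0]],[[-2.5,0,0],[0,0,0]],[[-1,0,0],[0,0,0]]]}}

```text
time: 34.35
position: [0.463, 0.1361, 0.0465]
ee_rot: [[0.991, -0.0, 0.133], [-0.133, -0.0, 0.991], [-0.0, -1.0, -0.0]]
ft_force: [2.5, -0.1, -1.6]
finger_gap: 0.0216
```

```bash
python3 s.py
```

```text
[0.463  0.1361 0.0465] [ 2.52 -0.1  -1.62] [-0.023 -0.827 -0.012]
```

Emit:
{"method": "step_arm", "body": {"deltas": [[[-1,0,0],[0,0,0]],[[-1,0,0],[0,0,0]],[[-1,0,0],[0,0,0]],[[0,0,0],[0,0,0]]]}}

```text
time: 34.85
position: [0.4601, 0.1364, 0.0465]
ee_rot: [[0.991, -0.0, 0.133], [-0.133, -0.0, 0.991], [-0.0, -1.0, -0.0]]
ft_force: [3.6, 0.5, -0.7]
finger_gap: 0.0214
```

Emit:
{"method": "step_arm", "body": {"deltas": [[[-1,0,0],[0,0,0]],[[-1,0,0],[0,0,0]],[[-1,0,0],[0,0,0]],[[0,0,0],[0,0,0]]]}}

```text
time: 35.35
position: [0.4571, 0.1369, 0.0465]
ee_rot: [[0.991, -0.0, 0.133], [-0.133, -0.0, 0.991], [-0.0, -1.0, -0.0]]
ft_force: [2.8, -0.2, -1.0]
finger_gap: 0.0218
```

```bash
python3 s.py
```

```text
[0.4571 0.1369 0.0465] [ 2.8  -0.23 -1.02] [ 0.044 -0.794  0.08 ]
```

Emit:
{"method": "step_arm", "body": {"deltas": [[[-1,0,0],[0,0,0]],[[-1,0,0],[0,0,0]],[[-1,0,0],[0,0,0]],[[0,0,0],[0,0,0]]]}}

```text
time: 35.85
position: [0.4542, 0.1373, 0.0465]
ee_rot: [[0.991, -0.0, 0.133], [-0.133, -0.0, 0.991], [-0.0, -1.0, -0.0]]
ft_force: [1.9, -0.1, -1.4]
finger_gap: 0.0217
```

```bash
python3 s.py
```

```text
[0.4542 0.1373 0.0465] [ 1.92 -0.1  -1.36] [ 0.001 -0.735  0.009]
```

Emit:
{"method": "step_arm", "body": {"deltas": [[[-1,0,0],[0,0,0]],[[-1,0,0],[0,0,0]],[[-1,0,0],[0,0,0]],[[0,0,0],[0,0,0]]]}}

```text
time: 36.35
position: [0.4512, 0.1377, 0.0465]
ee_rot: [[0.991, -0.0, 0.133], [-0.133, -0.0, 0.991], [-0.0, -1.0, -0.0]]
ft_force: [2.5, -0.7, -1.4]
finger_gap: 0.0217
```

```bash
python3 s.py
```

```text
[0.4512 0.1377 0.0465] [ 2.47 -0.75 -1.41] [ 0.059 -0.713  0.065]
```

Emit:
{"method": "step_arm", "body": {"deltas": [[[-1,0,0],[0,0,0]],[[-1,0,0],[0,0,0]],[[-1,0,0],[0,0,0]],[[0,0,0],[0,0,0]]]}}

```text
time: 36.85
position: [0.4482, 0.138, 0.0465]
ee_rot: [[0.991, -0.0, 0.133], [-0.133, -0.0, 0.991], [-0.0, -1.0, -0.0]]
ft_force: [2.1, 0.1, -1.1]
finger_gap: 0.0219
```

```bash
python3 s.py
```

```text
[0.4482 0.138  0.0465] [ 2.1   0.1  -1.08] [ 0.071 -0.708  0.054]
```

Emit:
{"method": "step_arm", "body": {"deltas": [[[-1,0,0],[0,0,0]],[[-1,0,0],[0,0,0]],[[0,0,0],[0,0,0]]]}}

```text
time: 37.22
position: [0.4474, 0.1383, 0.0466]
ee_rot: [[0.991, 0.001, 0.134], [-0.134, 0.0, 0.991], [0.001, -1.0, 0.0]]
ft_force: [4.5, 0.1, -2.4]
finger_gap: 0.0215
```

```bash
python3 s.py
```

```text
[0.4474 0.1383 0.0466] [ 4.46  0.11 -2.43] [-0.059 -1.211  0.002]
```

Emit:
{"method": "step_arm", "body": {"deltas": [[[-1,0,0],[0,0,0]],[[-0.7,0,0],[0,0,0]],[[0,0,0],[0,0,0]],[[0,0,0],[0,0,0]]]}}

```text
time: 37.72
position: [0.4472, 0.1385, 0.0467]
ee_rot: [[0.991, 0.004, 0.134], [-0.134, 0.001, 0.991], [0.003, -1.0, 0.001]]
ft_force: [8.5, -0.2, -3.9]
finger_gap: 0.0214
```

```bash
python3 s.py
```

```text
[0.4472 0.1385 0.0467] [ 8.48 -0.19 -3.86] [-0.139 -1.796 -0.012]
```

The tray is at its stop: 8.5 N pull and no further movement. I'm unloading, centring the bar in the hole and unhooking sideways.

Emit:
{"method": "step_arm", "body": {"deltas": [[[2,0,0],[0,0,0]],[[2,0,0],[0,0,0]],[[2,0,0],[0,0,0]],[[2,0,0],[0,0,0]],[[0,0,0],[0,0,0]],[[0,0,-2],[0,0,0]],[[0,0,-2],[0,0,0]],[[0,0,-2],[0,0,0]],[[0,0,0],[0,0,0]]]}}

```text
time: 38.85
position: [0.4518, 0.1312, 0.0465]
ee_rot: [[0.991, -0.0, 0.133], [-0.133, -0.0, 0.991], [-0.0, -1.0, -0.0]]
ft_force: [-0.4, 0.3, -2.0]
finger_gap: 0.0215
```

```bash
python3 s.py
```

```text
[0.4518 0.1312 0.0465] [-0.42  0.3  -2.04] [ 0.079 -0.097  0.024]
```

Free of load. I'm continuing sideways, then back and up.

Emit:
{"method": "step_arm", "body": {"deltas": [[[0,0,-3],[0,0,0]],[[0,0,-3],[0,0,0]],[[0,0,-3],[0,0,0]],[[0,0,-3],[0,0,0]],[[0,0,-3],[0,0,0]],[[0,0,-3],[0,0,0]],[[0,0,-3],[0,0,0]],[[0,0,-3],[0,0,0]],[[0,0,-4],[0,0,0]],[[0,0,-6],[0,0,0]],[[0,0,-6],[0,0,0]],[[-8,0,0],[0,0,0]],[[-10,0,0],[0,0,0]],[[0,-10,0],[0,0,0]],[[0,-15,0],[0,0,0]],[[0,-15,0],[0,0,0]],[[0,0,0],[0,0,0]]]}}

```text
time: 40.98
position: [0.4296, 0.0947, 0.0877]
ee_rot: [[0.991, 0.003, 0.133], [-0.133, 0.001, 0.991], [0.002, -1.0, 0.001]]
ft_force: [-0.4, 0.4, -1.8]
finger_gap: 0.022
```

Emit:
{"method": "step_arm", "body": {"deltas": [[[0,0,-15],[0,0,0]],[[0,0,-25],[0,0,0]],[[0,0,-25],[0,0,0]],[[0,0,-25],[0,0,0]],[[0,0,-25],[0,0,0]],[[0,0,-25],[0,0,0]],[[0,0,-25],[0,0,0]],[[0,0,-25],[0,0,0]],[[0,0,-25],[0,0,0]],[[0,0,-25],[0,0,0]],[[0,0,-20],[0,0,0]],[[20,0,0],[0,0,0]],[[20,0,0],[0,0,0]],[[0,0,0],[0,0,0]]]}}

```text
time: 42.72
position: [0.434, -0.1695, 0.0859]
ee_rot: [[0.991, 0.0, 0.134], [-0.134, 0.0, 0.991], [-0.0, -1.0, 0.0]]
ft_force: [0.1, -0.3, -1.7]
finger_gap: 0.0218
```

```bash
python3 - <<'E'
from h import *
a=viewer.camera('scene');b=viewer.camera('top')
cv2.imwrite('pics/e.png',np.hstack([a[0:300,150:450],b[60:360,60:440]])[:,:,::-1])
E
python3 s.py
```

```text
[ 0.4319 -0.1691  0.0859] [-1.1  -0.02 -1.56] [ 0.03  -0.083  0.032]
```

View pics/e.png

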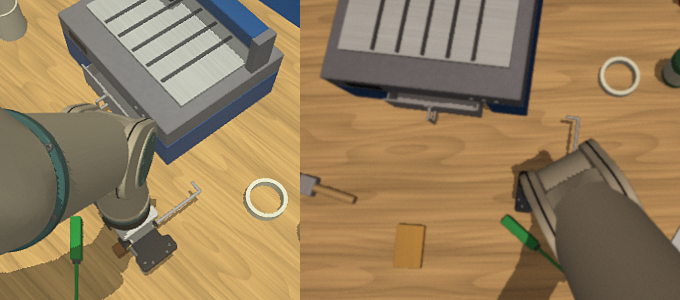

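The top view shows the tray drawn out with its eye at (433,115), and the rod unhooked over clear bench at (570,130). I'm laying it down.

Emit:
{"method": "step_arm", "body": {"deltas": [[[20,0,-20],[0,0,0]],[[0,0,0],[0,0,0]],[[0,15,0],[0,0,0]],[[0,20,0],[0,0,0]],[[0,15,0],[0,0,0]],[[0,8,0],[0,0,0]],[[0,4,0],[0,0,0]],[[0,0,0],[0,0,0]],[[0,0,0],[0,0,0]]]}}

```text
time: 43.95
position: [0.4513, -0.1913, 0.0249]
ee_rot: [[0.991, 0.001, 0.133], [-0.133, -0.0, 0.991], [0.001, -1.0, -0.0]]
ft_force: [-0.4, -1.1, -1.7]
finger_gap: 0.0218
```

```bash
python3 s.py
```

```text
[ 0.4513 -0.1913  0.0249] [-0.38 -1.05 -1.73] [ 0.056 -0.078  0.041]
```

Emit:
{"method": "step_arm", "body": {"deltas": [[[0,2,0],[0,0,0]],[[0,1.5,0],[0,0,0]],[[0,0.6,0],[0,0,0]],[[0,0,0],[0,0,0]]]}}

```text
time: 44.45
position: [0.4509, -0.1913, 0.0206]
ee_rot: [[0.991, 0.0, 0.133], [-0.133, -0.0, 0.991], [0.0, -1.0, -0.0]]
ft_force: [-1.0, -1.1, 2.8]
finger_gap: 0.0218
```

Emit:
{"method": "step_arm", "body": {"deltas": [[[0,0,0],[0,0,0]],[[0,0,0],[0,0,0]],[[0,0,0],[0,0,0]],[[0,0,0],[0,0,0]],[[0,0,0],[0,0,0]],[[0,0,0],[0,0,0]]], "gripper": 50}}

```text
time: 45.2
position: [0.451, -0.1912, 0.0204]
ee_rot: [[0.991, 0.0, 0.133], [-0.133, 0.0, 0.991], [0.0, -1.0, 0.0]]
ft_force: [-0.9, -0.2, -0.8]
finger_gap: 0.0498
```

Emit:
{"method": "step_arm", "body": {"deltas": [[[0,-10,0],[0,0,0]],[[0,-15,0],[0,0,0]],[[0,-25,0],[0,0,0]],[[0,-30,0],[0,0,0]],[[0,-30,0],[0,0,0]],[[0,-30,0],[0,0,0]],[[0,0,-25],[0,0,0]],[[0,0,-30],[0,0,0]],[[0,0,-30],[0,0,0]],[[0,0,-30],[0,0,0]],[[0,0,-30],[0,0,0]],[[0,0,-25],[0,0,0]],[[0,0,0],[0,0,0]]]}}

```text
time: 46.82
position: [0.4275, -0.3613, 0.161]
ee_rot: [[0.991, 0.0, 0.137], [-0.137, -0.001, 0.991], [0.0, -1.0, -0.0]]
ft_force: [-0.2, 1.7, -0.4]
finger_gap: 0.05
```

```bash
python3 - <<'E'
from h import *
a=viewer.camera('scene');b=viewer.camera('top')
cv2.imwrite('pics/f.png',np.hstack([a[0:340,150:500],b[40:380,20:450]])[:,:,::-1])
for c in ['scene','top']:
  for n in ['hook_grip','hook_nose','tray_face']: print(c,n,[(np.round(r['location'],1),round(r['score'],2),np.round(atz(c,np.array(r['location'])[::-1],.041 if n=='tray_face' else .015),3)) for r in tip_of(c,n)])
E
python3 s.py
```

```text
scene hook_grip [(array([239.3, 225.7]), 0.86, array([ 0.362, -0.067,  0.015])), (array([247.8, 299.9]), 0.76, array([ 0.456, -0.189,  0.015]))]
scene hook_nose [(array([203.5, 361.8]), 0.6, array([ 0.615, -0.215,  0.015]))]
scene tray_face [(array([ 96.2, 257.7]), 0.81, array([0.636, 0.125, 0.041])), (array([202.5, 362. ]), 0.4, array([ 0.608, -0.219,  0.041]))]
top hook_grip [(array([289.8, 278.7]), 0.93, array([ 0.365, -0.065,  0.015])), (array([245.9, 338.3]), 0.76, array([ 0.455, -0.193,  0.015])), (array([163.8, 200.9]), 0.16, array([0.642, 0.109, 0.015]))]
top hook_nose [(array([166.9, 192.5]), 0.75, array([0.635, 0.128, 0.015])), (array([177.8, 346.6]), 0.73, array([ 0.605, -0.215,  0.015])), (array([342., 337.]), 0.66, array([ 0.256, -0.186,  0.015]))]
top tray_face [(array([168.3, 192.2]), 0.76, array([0.626, 0.12 , 0.041]))]
[ 0.4286 -0.3589  0.1606] [ 0.49 -0.97  0.43] [ 0.024 -0.111 -0.001]
```

View pics/f.png

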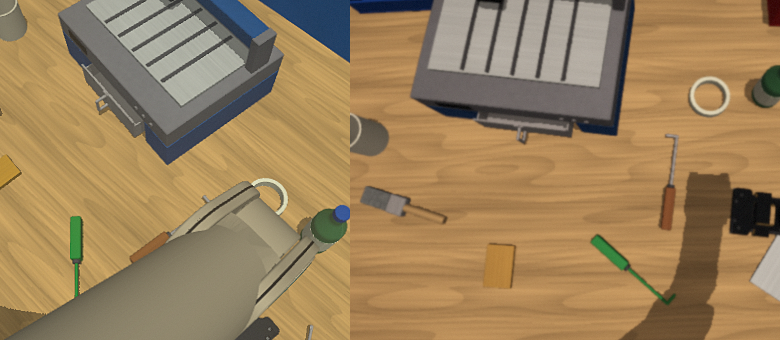

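The tray is out: its face measures about (0.631, 0.122), and a full 80 mm draw should put it at (0.632, 0.121). The rod lies flat and the robot is clear.

```bash
python3 -c "
from cell import env
print(env.finish_job())"
```

```text
the job is handed in; nothing more can be done
None
```

The chip tray is drawn out to its stop, the wooden hooked rod is unhooked and lying flat on clear bench, and the job is handed in. It took about 47 s of the 66 s.

**What I did**
- **Finding the eye:** I reached the rod under the ledge and touched the tray face lightly, at about 5.5 N. Then I backed off to the eye's depth and felt sideways until contact, at about 1 N.
- **Drawing out:** The tray pulled at about 3 N of friction. At the stop, 8.5 N moved it no further.
- **Unhooking:** I unloaded the hook, slid it sideways out of the eye and laid it down.

**Last checks**
- **Tray:** The face measures about (0.631, 0.122). A full 80 mm draw should put it at (0.632, 0.121).
- **Rod:** It rests on the bench with the handle at about (0.455, -0.19). The arm and gripper are clear of everything.
- **Other objects:** The green look-alike and the other things I could see look unmoved.

**Disagreements and limits**
- **First heights:** The first network heights from the two views came out about 30–40 mm too high for the rod and ledge. I used hand-picked points and touch instead.
- **Camera offset:** The two cameras differ by 6–10 mm in x on some points.
- **Forces:** I only had force readings at the end of each move, so brief peaks in between are unmeasured.

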